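Set the red-banded thermowell in the reactor gland

ROBOT

A 7-joint arm with a two-finger parallel gripper is mounted at the origin on the work surface. World frame = base frame: x ahead of the robot, y to its left, z up, the work surface at z = 0. Lengths are in m, angles in rad, forces in N, time in s.
With the tool pointing down it reaches from about 0.425 to 0.95 m from the base axis. Payload 4.7 kg.
Tool frame: the origin (TCP) lies on the centre line of the jaws, within the pads' length; the fingertips stand tip_extent ahead of it and the grasp point (between the pads) lies 11 mm behind it (tip_extent is the distance from the TCP to the fingertips, in m); z points along the fingers, y is the line along which they close (so a half turn about z gives the same grasp; the last joint's range is limited). The gripper opens to 87 mm and grips with 3 to 60 N. Pads are 19 mm wide; open, the fingers measure 117 mm over their backs; the gripper's body (75 mm by 190 mm) begins 51 mm behind the grasp point.
Start: joints at [-1.236, 0.469, -0.049, 1.532, 0.024, 1.141, -0.082], TCP at [0.24, 0.631, 0.231] pointing down, gripper open.
Joint ranges: [-2.59, 2.59], [-0.33, 1.99], [-1.39, 1.29], [0.1, 2.45], [-1.04, 4.18], [0.21, 1.99], [-2.66, 2.66]. Speed limits (rad/s): [2.57, 2.57, 3.14, 3.14, 3.14, 3.14, 3.14].

INTERFACE

Orientations are given as a unit quaternion [w, x, y, z].
In Python, from station import get_state, snapshot, camera_params, job_done, silhouettes, mark_of, tip_extent gives the robot as it stands.
- The arm moves only by the tool apply_moves, never from a script. Its argument "plan" is a list of rows, each an object of numbers: "rx", "ry", "rz": the turn, a rotation vector about the tool's x, y, z in rad; "dx", "dy", "dz": the shift along the tool's x, y, z in cm; "grip": the finger opening in cm, from 0 to 8.7. In form: [{"rx": .., "ry": .., "rz": .., "dx": .., "dy": .., "dz": .., "grip": ..}, ...]. A call has 1 to 12 rows; each row shifts and turns the commanded pose from where the row before left it, along the tool's axes as they then stand; what a row does not reach is not made up. A row lasts 1/10 s, in which the tool goes at most 50 mm and 8.59 degrees, less where a joint would pass 70% of its speed; a pose out of reach is approached as far as the arm can. A call with a gripper value outside its range is refused whole. The fingers move at their own pace and stop on an object; "grip_force" is the grip in N (left out, the last holds). Time passes only in rows, so rows that do not move let the fingers close. It gives the time, the measured TCP pose, the force, the opening and the grip force at its end, in the units of the state.
- get_state(): the state, without advancing time (a new reading comes with each control period).
- snapshot(name): name is "side" or "top"; returns the picture (420x560x3 uint8, red, green, blue); there is no depth.
- camera_params(name): a dict with "fx", "fy", "cx", "cy" (pixels), "xyz" and "orientation" of the camera in the world. Camera axes: x right, y up, looking along -z (the intrinsics and any distortion apply to the point x, -y, -z); pixel columns grow to the right and rows downward; lengths in m; the calibration is good to about 2 mm. A picture is of the moment at which its call begins. camera_params takes no time and is no camera call.
- job_done(): hands the job in; it is judged then, once.
Trained networks look in the newest picture that a camera, given by its name, has taken for a name from the list of things; names that differ only in an ending like _2 or _b are one class to them, and where a whole thing is asked for, a point or a joint stands for the part that bears it (a point fixed in the world has none). Each returns a list of dicts, best first, with "score" (0 to 1); they miss things now and then, are a little off and sometimes report something else, mostly with a low value. They report only what shows in the picture. A call takes as long as a camera call. They do not tell look-alikes from the thing itself.
- silhouettes(query, camera): "pixels" (420x560 bool, what is visible of it).
- mark_of(query, camera): "point" ([x, y, z] in m, in world coordinates, good to about 4 mm: a listed point, or the origin of a listed thing).
The state is a dict: "t": time; "joints": joint angles; "dq": joint speeds; "tau": joint torques, N m; "tool_pos": TCP position; "ee_rot": TCP orientation; "contact_force": force on the tool from outside, world axes, zero at the start; "ft_torque": the same for the moment, N m; "opening": opening from 0.0 (shut) to 1.0 (fully open); "finger_force": force on a finger pad.
Only numpy, scipy, OpenCV 4.12 (cv2) and the standard library are available. Lean on these libraries where they do the work, as an engineer would, in place of code of your own. Each camera call takes 0.05 s, during which the arm holds its last target. There are 200 camera calls.

TASK

Take the steel tube with the red band out of the white rack and slide it, foot down, into the upright gland with the red collar until the lower edge of its red band is level with the gland's rim; the packing inside resists, so push it down to the mark and no deeper, then let go and leave it standing there. Leave the blue- and yellow-banded tubes where they stand in the rack.

Things in the scene. Friction and masses are not known exactly. Their poses are not given: they have to be found in the camera images.
- red_tube: Straight steel tube, 20 mm diameter, 140 mm long, about 0.14 kg, with a 15 mm wide red band whose lower edge is 60 mm above the foot. Origin: centre of the foot (lower end, slightly chamfered); z runs up along the tube. It starts upright in one of the three holes of a fixed white rack, foot 10 mm above the table; which hole varies.
- red_mouth (a point): Centre of the rim (54 mm wide, 124 mm above the table) of the fixed red-collared gland; z up. Bore 24 mm wide, flared to 36 mm at the rim. 25 to 33 mm down, the tube meets a rubber disc that slides down ahead of it with 6 N drag and stays where pushed, carrying the tube's weight; it bottoms with the tube 80 mm in. A like gland with a blue collar, not to be used, stands near.
- blue_tube: Tube of the same size with a blue band; origin and axes likewise. Stands in another hole of the rack. The rack is 70 x 230 mm and 60 mm high, its three holes in a straight row 75 mm apart, 22 mm wide and 50 mm deep, so 90 mm of each tube stands out and the tops are 150 mm above the table.
- yellow_tube: Tube of the same size with a yellow band; origin and axes likewise. Stands in the remaining hole of the rack.
There are look-alikes about, which are no part of the job. Leave any pink look-alike of the part that bears red_mouth alone.

How it is judged:
At the end, for the whole second after the job is handed in: The red-banded tube stands released, at rest and upright (10 degrees) in the red-collared gland, foot within 10 mm of the bore axis, lower edge of its red band within 10 mm of the rim (foot 50 to 70 mm below it); the blue- and yellow-banded tubes are within 40 mm of their starts (z of red_tube in the frame of red_mouth between -0.07 and -0.05 m and horizontal distance between red_tube and red_mouth below 0.01 m and angle between red_tube's own z axis and vertical below 0.17 rad and linear speed of red_tube below 0.02 m/s and distance of each of blue_tube, yellow_tube from where it was at the start of the episode below 0.04 m); the robot touches nothing.
It fails at once if the blue- or yellow-banded tube was pulled out of its place in the rack (moved more than 40 mm) (distance of any of blue_tube, yellow_tube from where it was at the start of the episode above 0.04 m).
It also fails if it takes over 48 s, if anything falls off the work surface, if the arm or the gripper's body presses on something with over 40 N, if the wrist force passes 120 N, or if a joint passes its speed limit or range.

## Working session

There is one attempt and no reset: what is moved stays moved. The work goes in short steps, Python scripts to look and compute and a tool call to move; the robot and the scene stay as the last step left them, time stands still between calls to the robot, and variables do not carry over. Pictures are saved under pics/ and viewed, at most 10 in all, crops included, and the job is handed in when it is done.

Besides the shell and the picture viewer there is one more tool, called after "Emit:" by a JSON object that holds its "name" and its "arguments", one argument or row to a line. apply_moves: Moves the arm, as the interface text tells. Its arguments: {"type":"object","properties":{"plan":{"type":"array"},"grip_force":{"type":"number"}},"required":["plan"]}

```bash
mkdir -p pics; python3 - <<'E'
from station import *
import cv2,numpy as np
s=get_state();print({k:np.round(v,3).tolist() for k,v in s.items()},tip_extent)
ims=[]
for c in("side","top"):
    im=snapshot(c);cv2.imwrite(f"pics/{c}0.png",im[:,:,::-1]);print(c,camera_params(c))
    for q in("red_tube","blue_tube","yellow_tube","red_mouth"):
        print(c,q,[(np.round(m["point"],3).tolist(),round(m["score"],2)) for m in mark_of(q,c)])
E
```

```text
{'t': 0.0, 'joints': [-1.236, 0.469, -0.049, 1.534, 0.024, 1.141, -0.082], 'dq': [-0.0, 0.001, 0.001, -0.003, -0.001, -0.001, -0.0], 'tau': [-0.0, -50.796, -0.081, -23.616, -0.061, 0.038, 0.0], 'tool_pos': [0.24, 0.63, 0.229], 'ee_rot': [-0.0, 0.181, 0.983, -0.001], 'contact_force': [0.289, -0.037, 0.163], 'ft_torque': [-0.062, 0.02, -0.038], 'finger_force': 0.0, 'opening': 0.995} 0.008
side {'fx': 388.09108872501565, 'fy': 388.09108872501565, 'cx': 277.05977801632383, 'cy': 211.524774997636, 'xyz': array([ 0.29986501, -0.50754882,  0.69644465]), 'orientation': array([ 0.89941114,  0.39415969, -0.07607781, -0.17294481])}
side red_tube [([0.466, -0.301, 0.009], 0.87)]
side blue_tube [([0.506, -0.156, 0.008], 0.67)]
side yellow_tube [([0.486, -0.228, 0.009], 0.73), ([0.467, -0.298, 0.008], 0.22)]
side red_mouth [([0.329, 0.142, 0.122], 0.97), ([0.529, 0.428, 0.125], 0.86), ([0.696, 0.18, 0.123], 0.7), ([0.528, 0.253, 0.123], 0.67)]
top {'fx': 454.23338858540035, 'fy': 454.23338858540035, 'cx': 275.95843041020396, 'cy': 204.7522764205301, 'xyz': array([0.31756282, 0.04366697, 1.0086235 ]), 'orientation': array([ 0.71448726,  0.07933507, -0.0752447 , -0.69105147])}
top red_tube [([0.464, -0.302, 0.012], 0.52)]
top blue_tube [([0.506, -0.157, 0.008], 0.58)]
top yellow_tube [([0.487, -0.23, 0.011], 0.48)]
top red_mouth [([0.53, 0.254, 0.124], 0.84), ([0.529, 0.426, 0.124], 0.61), ([0.694, 0.18, 0.127], 0.57), ([0.326, 0.143, 0.123], 0.57)]
```

View pics/side0.png

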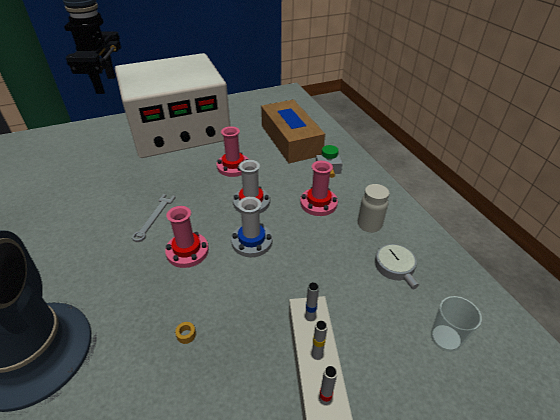

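View pics/top0.png

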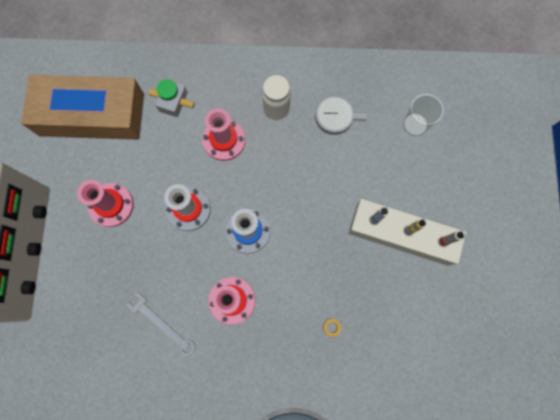

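Candidates for the gland (side / top pixel):
- Pink look-alikes: (181,215)/(228,300), (232,135)/(95,195) and (321,170)/(220,122).
- Blue-collared gland: (250,205)/(245,222).
- Grey body with red collar: (250,168)/(180,198). This fits the description, at about (0.53, 0.254).

For the tube, the red band is on the rack's near-end tube, at side (328,385) and top (452,238). I'll check both with overlays in one crop.

```bash
cat > h.py <<'E'
from station import *
import cv2,numpy as np
from scipy.spatial.transform import Rotation as R
def proj(c,P):
    p=camera_params(c);q=p["orientation"]
    r=R.from_quat(np.r_[q[1:],q[0]]).inv().apply(np.atleast_2d(P)-p["xyz"])
    return np.c_[p["cx"]+p["fx"]*r[:,0]/-r[:,2],p["cy"]+p["fy"]*r[:,1]/r[:,2]]
def circ(x,y,z,r):
    a=np.linspace(0,2*np.pi,40);return np.c_[x+r*np.cos(a),y+r*np.sin(a),z+0*a]
def crop(im,c,circs,ctr,h=36,k=8):
    u,v=(int(t) for t in proj(c,ctr)[0]);u=np.clip(u,h,560-h);v=np.clip(v,h,420-h)
    s=cv2.resize(im[v-h:v+h,u-h:u+h],None,fx=k,fy=k,interpolation=cv2.INTER_CUBIC)
    for C in circs:
        q=((proj(c,C)-[u-h,v-h]+.5)*k).astype(np.int32);cv2.polylines(s,[q],True,(0,255,0),1)
    return s
def rel(target,yaw=None):
    s=get_state();q=s["ee_rot"];r=R.from_quat(np.r_[q[1:],q[0]])
    print("t",s["t"],"pos",np.round(s["tool_pos"],4),"shift cm tool",np.round(100*r.inv().apply(np.array(target)-s["tool_pos"]),2),
     "yaw of y",np.round(np.degrees(np.arctan2(*r.as_matrix()[[1,0],1])),2),"tilt",np.round(r.as_matrix()[:,2],4))
E
python3 - <<'E'
from h import *
T=(0.465,-0.3015);G=(0.5295,0.2535);rows=[]
for c in("side","top"):
    im=cv2.imread(f"pics/{c}0.png")
    rows.append(np.hstack([crop(im,c,[circ(*T,.15,.01),circ(*T,.085,.01),circ(*T,.07,.01)],[*T,.1],28,10)[:,:,:],crop(im,c,[circ(*G,.124,.027),circ(*G,.124,.018)],[*G,.1],28,10)]))
    print(c,proj(c,[*T,.15]),proj(c,[*G,.124]))
cv2.imwrite("pics/chk.png",cv2.resize(np.vstack(rows),(600,600)))
E
```

```text
side [[330.52005896 372.49032073]] [[249.27757068 165.21656637]]
top [[460.2699132  233.02245894]] [[175.92948019 194.1618618 ]]
```

View pics/chk.png

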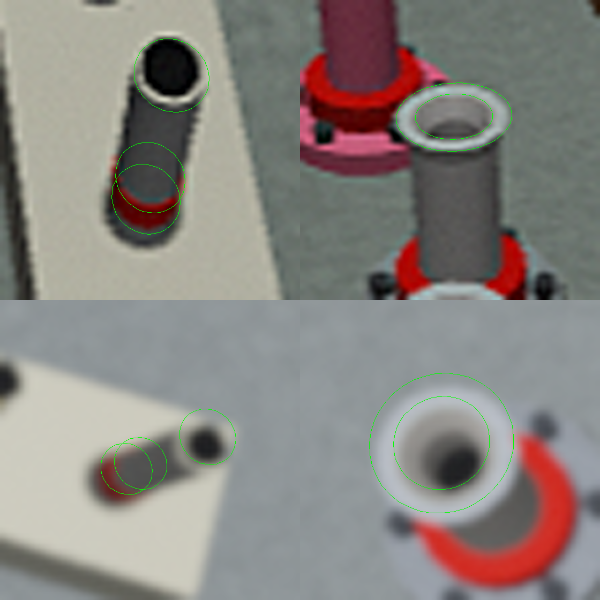

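The green circles land on the red-banded end tube (side 330,372) and the grey gland with the red collar (side 249,165). Both choices hold, and the top view sits about 2 px lower than the model. I'm moving now, by way of a waypoint.

Emit:
{"name": "apply_moves", "arguments": {
  "plan": [
    {"dx": -4, "dy": -2.7, "dz": -0.6, "grip": 8.7},
    {"dx": -4, "dy": -2.7, "dz": -0.6},
    {"dx": -4, "dy": -2.7, "dz": -0.6},
    {"dx": -4, "dy": -2.7, "dz": -0.6},
    {"dx": -4, "dy": -2.7, "dz": -0.6},
    {"dx": -4, "dy": -2.7, "dz": -0.6},
    {"dx": -4, "dy": -2.7, "dz": -0.6},
    {"dx": -4, "dy": -2.7, "dz": -0.6},
    {"dx": -4, "dy": -2.7, "dz": -0.6},
    {"dx": -4, "dy": -2.7, "dz": -0.6},
    {"dx": -4, "dy": -2.7, "dz": -0.6},
    {"dx": -4, "dy": -2.7, "dz": -0.6}
  ]
}}

```text
invalid input at $.plan[0]: expected keys rx, ry, rz, dx, dy, dz, grip
```

```bash
python3 -c "
from h import *
rel([.463,-.301,.25]);print(np.round(get_state()['joints'],2))"
```

```text
t 0.5 pos [0.2401 0.6308 0.2305] shift cm tool [-53.99 -79.15  -1.95] yaw of y 69.16 tilt [-1.e-04  0.e+00 -1.e+00]
[-1.24  0.47 -0.05  1.53  0.02  1.14 -0.08]
```

Emit:
{"name": "apply_moves", "arguments": {
  "plan": [
    {"rx": 0, "ry": 0, "rz": 0, "dx": -4, "dy": -2.7, "dz": -0.6, "grip": 8.7},
    {"rx": 0, "ry": 0, "rz": 0, "dx": -4, "dy": -2.7, "dz": -0.6, "grip": 8.7},
    {"rx": 0, "ry": 0, "rz": 0, "dx": -4, "dy": -2.7, "dz": -0.6, "grip": 8.7},
    {"rx": 0, "ry": 0, "rz": 0, "dx": -4, "dy": -2.7, "dz": -0.6, "grip": 8.7},
    {"rx": 0, "ry": 0, "rz": 0, "dx": -4, "dy": -2.7, "dz": -0.6, "grip": 8.7},
    {"rx": 0, "ry": 0, "rz": 0, "dx": -4, "dy": -2.7, "dz": -0.6, "grip": 8.7},
    {"rx": 0, "ry": 0, "rz": 0, "dx": -4, "dy": -2.7, "dz": -0.6, "grip": 8.7},
    {"rx": 0, "ry": 0, "rz": 0, "dx": -4, "dy": -2.7, "dz": -0.6, "grip": 8.7},
    {"rx": 0, "ry": 0, "rz": 0, "dx": -4, "dy": -2.7, "dz": -0.6, "grip": 8.7},
    {"rx": 0, "ry": 0, "rz": 0, "dx": -4, "dy": -2.7, "dz": -0.6, "grip": 8.7},
    {"rx": 0, "ry": 0, "rz": 0, "dx": -4, "dy": -2.7, "dz": -0.6, "grip": 8.7},
    {"rx": 0, "ry": 0, "rz": 0, "dx": -4, "dy": -2.7, "dz": -0.6, "grip": 8.7}
  ]
}}

```text
t: 1.7
tool_pos: [0.5743, 0.1556, 0.3031]
ee_rot: [0.0, 0.181, 0.984, 0.0]
contact_force: [1.0, -0.0, -0.4]
opening: 1.0
finger_force: 0.0
```

```bash
python3 -c "
from h import *
rel([.463,-.301,.25]);print(np.round(get_state()['joints'],2))"
```

```text
t 1.7 pos [0.5743 0.1556 0.3031] shift cm tool [ -5.83 -46.63   5.28] yaw of y 69.17 tilt [ 7.e-04  5.e-04 -1.e+00]
[-0.49  0.28  0.2   1.65 -0.06  1.22  0.93]
```

Emit:
{"name": "apply_moves", "arguments": {
  "plan": [
    {"rx": 0, "ry": 0, "rz": 0, "dx": -0.58, "dy": -4.65, "dz": 0.5, "grip": 8.7},
    {"rx": 0, "ry": 0, "rz": 0, "dx": -0.58, "dy": -4.65, "dz": 0.5, "grip": 8.7},
    {"rx": 0, "ry": 0, "rz": 0, "dx": -0.58, "dy": -4.65, "dz": 0.5, "grip": 8.7},
    {"rx": 0, "ry": 0, "rz": 0, "dx": -0.58, "dy": -4.65, "dz": 0.5, "grip": 8.7},
    {"rx": 0, "ry": 0, "rz": 0, "dx": -0.58, "dy": -4.65, "dz": 0.5, "grip": 8.7},
    {"rx": 0, "ry": 0, "rz": 0, "dx": -0.58, "dy": -4.65, "dz": 0.5, "grip": 8.7},
    {"rx": 0, "ry": 0, "rz": 0, "dx": -0.58, "dy": -4.65, "dz": 0.5, "grip": 8.7},
    {"rx": 0, "ry": 0, "rz": 0, "dx": -0.58, "dy": -4.65, "dz": 0.5, "grip": 8.7},
    {"rx": 0, "ry": 0, "rz": 0, "dx": -0.58, "dy": -4.65, "dz": 0.5, "grip": 8.7},
    {"rx": 0, "ry": 0, "rz": 0, "dx": -0.58, "dy": -4.65, "dz": 0.5, "grip": 8.7}
  ]
}}

```text
t: 2.7
tool_pos: [0.4617, -0.2996, 0.2527]
ee_rot: [0.001, 0.181, 0.984, 0.0]
contact_force: [1.0, -0.4, -0.1]
opening: 0.997
finger_force: 0.0
```

Emit:
{"name": "apply_moves", "arguments": {
  "plan": [
    {"rx": 0, "ry": 0, "rz": 0.148, "dx": 0, "dy": 0, "dz": 0, "grip": 8.7},
    {"rx": 0, "ry": 0, "rz": 0.148, "dx": 0, "dy": 0, "dz": 0, "grip": 8.7},
    {"rx": 0, "ry": 0, "rz": 0.148, "dx": 0, "dy": 0, "dz": 0, "grip": 8.7},
    {"rx": 0, "ry": 0, "rz": 0.148, "dx": 0, "dy": 0, "dz": 0, "grip": 8.7},
    {"rx": 0, "ry": 0, "rz": 0.148, "dx": 0, "dy": 0, "dz": 0, "grip": 8.7},
    {"rx": 0, "ry": 0, "rz": 0.148, "dx": 0, "dy": 0, "dz": 0, "grip": 8.7},
    {"rx": 0, "ry": 0, "rz": 0.148, "dx": 0, "dy": 0, "dz": 0, "grip": 8.7},
    {"rx": 0, "ry": 0, "rz": 0.148, "dx": 0, "dy": 0, "dz": 0, "grip": 8.7},
    {"rx": 0, "ry": 0, "rz": 0.148, "dx": 0, "dy": 0, "dz": 0, "grip": 8.7},
    {"rx": 0, "ry": 0, "rz": 0.148, "dx": 0, "dy": 0, "dz": 0, "grip": 8.7},
    {"rx": 0, "ry": 0, "rz": 0, "dx": 0, "dy": 0, "dz": 0, "grip": 8.7}
  ]
}}

```text
t: 3.8
tool_pos: [0.4623, -0.2978, 0.2526]
ee_rot: [0.0, 0.797, 0.605, -0.0]
contact_force: [-0.6, -0.2, -0.4]
opening: 1.001
finger_force: 0.0
```

```bash
python3 - <<'E'
from h import *
rel([.463,-.301,.114]);print(np.round(get_state()['joints'],2))
im=snapshot("side");T=(.463,-.301)
s=np.hstack([crop(im,"side",[circ(*T,.15,.01)],[*T,.16],50,8)])
cv2.imwrite("pics/g1.png",cv2.resize(s[:,:,::-1],(600,600)))
E
```

```text
t 3.8 pos [ 0.4623 -0.2978  0.2526] shift cm tool [-0.29  0.15 13.86] yaw of y -15.61 tilt [ 1.e-04 -1.e-04 -1.e+00]
[-0.09  0.29  0.73  1.84 -0.21  1.1   0.45]
```

View pics/g1.png

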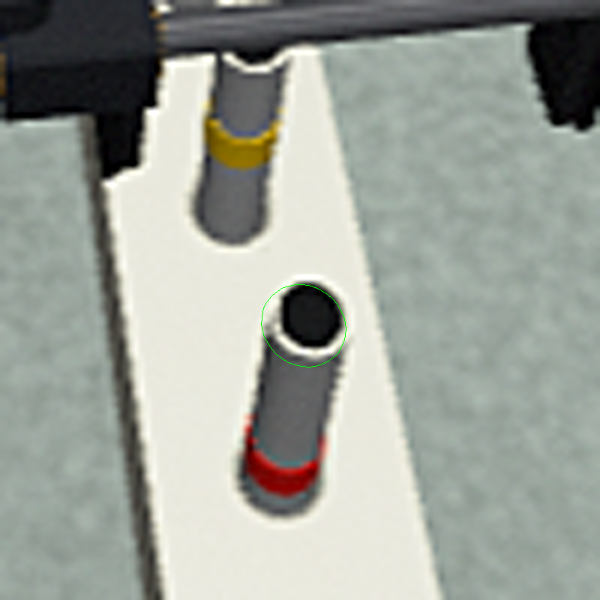

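The picture shows the red tube's top at crop (308,317), about 1 px above and to the right of my estimate. The fingers straddle the row cleanly, so I'm descending and gripping.

Emit:
{"name": "apply_moves", "arguments": {
  "plan": [
    {"rx": 0, "ry": 0, "rz": 0, "dx": -0.1, "dy": 0.25, "dz": 2, "grip": 8.7},
    {"rx": 0, "ry": 0, "rz": 0, "dx": 0, "dy": 0, "dz": 2, "grip": 8.7},
    {"rx": 0, "ry": 0, "rz": 0, "dx": 0, "dy": 0, "dz": 2, "grip": 8.7},
    {"rx": 0, "ry": 0, "rz": 0, "dx": 0, "dy": 0, "dz": 2, "grip": 8.7},
    {"rx": 0, "ry": 0, "rz": 0, "dx": 0, "dy": 0, "dz": 2, "grip": 8.7},
    {"rx": 0, "ry": 0, "rz": 0, "dx": 0, "dy": 0, "dz": 2, "grip": 8.7},
    {"rx": 0, "ry": 0, "rz": 0, "dx": 0, "dy": 0, "dz": 1.8, "grip": 8.7},
    {"rx": 0, "ry": 0, "rz": 0, "dx": 0, "dy": 0, "dz": 0, "grip": 8.7},
    {"rx": 0, "ry": 0, "rz": 0, "dx": 0, "dy": 0, "dz": 0, "grip": 8.7}
  ]
}}

```text
t: 4.75
tool_pos: [0.4644, -0.2998, 0.1148]
ee_rot: [-0.0, 0.796, 0.605, 0.0]
contact_force: [0.1, -0.9, 0.4]
opening: 0.999
finger_force: 0.0
```

Emit:
{"name": "apply_moves", "arguments": {
  "plan": [
    {"rx": 0, "ry": 0, "rz": 0, "dx": 0, "dy": 0, "dz": 0, "grip": 5},
    {"rx": 0, "ry": 0, "rz": 0, "dx": 0, "dy": 0, "dz": 0, "grip": 3},
    {"rx": 0, "ry": 0, "rz": 0, "dx": 0, "dy": 0, "dz": 0, "grip": 1.5},
    {"rx": 0, "ry": 0, "rz": 0, "dx": 0, "dy": 0, "dz": 0, "grip": 1.5},
    {"rx": 0, "ry": 0, "rz": 0, "dx": 0, "dy": 0, "dz": 0, "grip": 1.5},
    {"rx": 0, "ry": 0, "rz": 0, "dx": 0, "dy": 0, "dz": 0, "grip": 1.5},
    {"rx": 0, "ry": 0, "rz": 0, "dx": 0, "dy": 0, "dz": 0, "grip": 1.5},
    {"rx": 0, "ry": 0, "rz": 0, "dx": 0, "dy": 0, "dz": 0, "grip": 1.5}
  ],
  "grip_force": 35
}}

```text
t: 5.55
tool_pos: [0.4643, -0.2996, 0.1145]
ee_rot: [-0.0, 0.797, 0.604, -0.0]
contact_force: [-0.1, 0.0, 1.4]
opening: 0.354
finger_force: 0.0
```

Emit:
{"name": "apply_moves", "arguments": {
  "plan": [
    {"rx": 0, "ry": 0, "rz": 0, "dx": 0, "dy": 0, "dz": 0, "grip": 1},
    {"rx": 0, "ry": 0, "rz": 0, "dx": 0, "dy": 0, "dz": 0, "grip": 1},
    {"rx": 0, "ry": 0, "rz": 0, "dx": 0, "dy": 0, "dz": 0, "grip": 1},
    {"rx": 0, "ry": 0, "rz": 0, "dx": 0, "dy": 0, "dz": 0, "grip": 1},
    {"rx": 0, "ry": 0, "rz": 0, "dx": 0, "dy": 0, "dz": 0, "grip": 1},
    {"rx": 0, "ry": 0, "rz": 0, "dx": 0, "dy": 0, "dz": 0, "grip": 1}
  ],
  "grip_force": 35
}}

```text
t: 6.15
tool_pos: [0.4644, -0.2996, 0.1145]
ee_rot: [-0.0, 0.797, 0.604, 0.0]
contact_force: [0.4, -0.3, -1.1]
opening: 0.218
finger_force: 35.0
```

Emit:
{"name": "apply_moves", "arguments": {
  "plan": [
    {"rx": 0, "ry": 0, "rz": 0, "dx": 0, "dy": 0, "dz": -1, "grip": 1},
    {"rx": 0, "ry": 0, "rz": 0, "dx": 0, "dy": 0, "dz": -1, "grip": 1},
    {"rx": 0, "ry": 0, "rz": 0, "dx": 0, "dy": 0, "dz": -1, "grip": 1},
    {"rx": 0, "ry": 0, "rz": 0, "dx": 0, "dy": 0, "dz": -1, "grip": 1},
    {"rx": 0, "ry": 0, "rz": 0, "dx": 0, "dy": 0, "dz": -1, "grip": 1},
    {"rx": 0, "ry": 0, "rz": 0, "dx": 0, "dy": 0, "dz": -1, "grip": 1},
    {"rx": 0, "ry": 0, "rz": 0, "dx": 0, "dy": 0, "dz": -2, "grip": 1},
    {"rx": 0, "ry": 0, "rz": 0, "dx": 0, "dy": 0, "dz": -3, "grip": 1},
    {"rx": 0, "ry": 0, "rz": 0, "dx": 0, "dy": 0, "dz": -3, "grip": 1},
    {"rx": 0, "ry": 0, "rz": 0, "dx": 0, "dy": 0, "dz": -3, "grip": 1},
    {"rx": 0, "ry": 0, "rz": 0, "dx": 0, "dy": 0, "dz": -2, "grip": 1},
    {"rx": 0, "ry": 0, "rz": 0, "dx": 0, "dy": 0, "dz": 0, "grip": 1}
  ],
  "grip_force": 40
}}

```text
t: 7.35
tool_pos: [0.4654, -0.3008, 0.3079]
ee_rot: [0.003, 0.797, 0.604, 0.002]
contact_force: [-0.7, 0.2, -1.0]
opening: 0.223
finger_force: 40.0
```

```bash
python3 - <<'E'
from h import *
s=get_state();print(s['opening'],s['finger_force'],s['joints'].round(2) if hasattr(s['joints'],'round') else s['joints']);rel([.528,.2535,.30])
im=snapshot("side");cv2.imwrite("pics/l.png",im[:,:,::-1]);print([(np.round(m["point"],3),m["score"]) for m in mark_of("red_tube","side")])
E
```

```text
0.22334966295447806 39.99630110920407 [-0.12  0.24  0.76  1.76 -0.18  1.21  0.41]
t 7.35 pos [ 0.4654 -0.3008  0.3079] shift cm tool [55.07 -8.94  0.7 ] yaw of y -15.65 tilt [ 0.006  -0.0023 -1.    ]
[(array([ 0.47 , -0.299,  0.202]), 0.82)]
```

Emit:
{"name": "apply_moves", "arguments": {
  "plan": [
    {"rx": 0, "ry": 0, "rz": 0, "dx": 4.6, "dy": -0.75, "dz": 0, "grip": 1},
    {"rx": 0, "ry": 0, "rz": 0, "dx": 4.6, "dy": -0.75, "dz": 0, "grip": 1},
    {"rx": 0, "ry": 0, "rz": 0, "dx": 4.6, "dy": -0.75, "dz": 0, "grip": 1},
    {"rx": 0, "ry": 0, "rz": 0, "dx": 4.6, "dy": -0.75, "dz": 0, "grip": 1},
    {"rx": 0, "ry": 0, "rz": 0, "dx": 4.6, "dy": -0.75, "dz": 0, "grip": 1},
    {"rx": 0, "ry": 0, "rz": 0, "dx": 4.6, "dy": -0.75, "dz": 0, "grip": 1},
    {"rx": 0, "ry": 0, "rz": 0, "dx": 4.6, "dy": -0.75, "dz": 0, "grip": 1},
    {"rx": 0, "ry": 0, "rz": 0, "dx": 4.6, "dy": -0.75, "dz": 0, "grip": 1},
    {"rx": 0, "ry": 0, "rz": 0, "dx": 4.6, "dy": -0.75, "dz": 0, "grip": 1},
    {"rx": 0, "ry": 0, "rz": 0, "dx": 4.6, "dy": -0.75, "dz": 0, "grip": 1},
    {"rx": 0, "ry": 0, "rz": 0, "dx": 4.6, "dy": -0.75, "dz": 0, "grip": 1},
    {"rx": 0, "ry": 0, "rz": 0, "dx": 4.4, "dy": -0.7, "dz": 0, "grip": 1}
  ]
}}

```text
t: 8.65
tool_pos: [0.5254, 0.256, 0.3025]
ee_rot: [-0.0, 0.797, 0.605, -0.002]
contact_force: [0.8, -0.0, -0.6]
opening: 0.217
finger_force: 40.0
```

Emit:
{"name": "apply_moves", "arguments": {
  "plan": [
    {"rx": 0, "ry": 0, "rz": 0, "dx": 0, "dy": 0, "dz": 0, "grip": 1},
    {"rx": 0, "ry": 0, "rz": 0, "dx": 0, "dy": 0, "dz": 0, "grip": 1},
    {"rx": 0, "ry": 0, "rz": 0, "dx": 0, "dy": 0, "dz": 0, "grip": 1}
  ]
}}

```text
t: 8.95
tool_pos: [0.5262, 0.2523, 0.3034]
ee_rot: [0.0, 0.797, 0.603, -0.001]
contact_force: [-0.1, -0.4, -2.2]
opening: 0.218
finger_force: 40.0
```

```bash
python3 - <<'E'
from h import *
rel([.528,.2535,.24]);print(np.round(get_state()['joints'],2))
for c in("side","top"):
    im=snapshot(c)
    print([(np.round(m["point"],3).tolist(),m["score"]) for m in mark_of("red_tube",c)])
    if c=="side":
        p=np.array(get_state()["tool_pos"]);f=p-[0,0,.1045]
        cv2.imwrite("pics/m1.png",crop(im,c,[circ(.528,.2535,.124,.027),circ(*f,.01)],[.528,.25,.2],50,6)[:,:,::-1])
E
```

```text
t 8.95 pos [0.5262 0.2523 0.3034] shift cm tool [0.18 0.15 6.33] yaw of y -15.76 tilt [-0.0019 -0.0021 -1.    ]
[-0.85  0.27  0.41  1.68 -0.11  1.22 -0.68]
[([0.528, 0.254, 0.197], 0.75)]
[([0.528, 0.256, 0.123], 0.66), ([0.53, 0.25, 0.201], 0.45)]
```

View pics/m1.png

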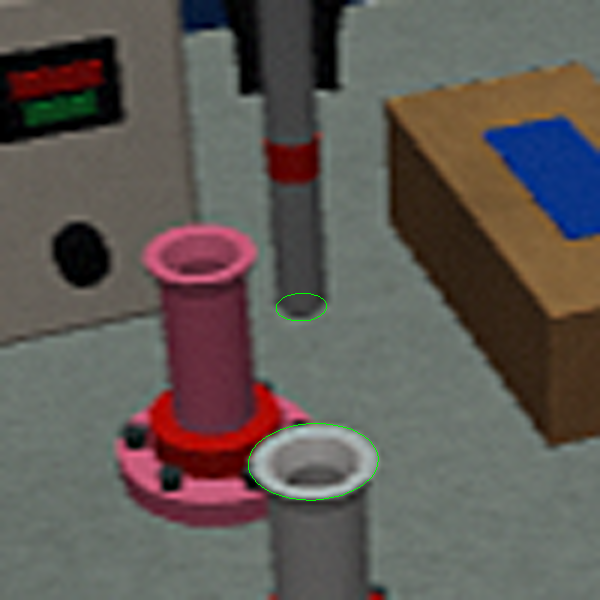

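The side view shows the tube foot at crop (301,307) and the gland rim at crop (313,461). Both match the model, so I'm lowering to just above the rim and checking again.

Emit:
{"name": "apply_moves", "arguments": {
  "plan": [
    {"rx": 0, "ry": 0, "rz": 0, "dx": 0.15, "dy": 0.15, "dz": 1.1, "grip": 1},
    {"rx": 0, "ry": 0, "rz": 0, "dx": 0, "dy": 0, "dz": 1.1, "grip": 1},
    {"rx": 0, "ry": 0, "rz": 0, "dx": 0, "dy": 0, "dz": 1.1, "grip": 1},
    {"rx": 0, "ry": 0, "rz": 0, "dx": 0, "dy": 0, "dz": 1.1, "grip": 1},
    {"rx": 0, "ry": 0, "rz": 0, "dx": 0, "dy": 0, "dz": 1.1, "grip": 1},
    {"rx": 0, "ry": 0, "rz": 0, "dx": 0, "dy": 0, "dz": 1.1, "grip": 1},
    {"rx": 0, "ry": 0, "rz": 0, "dx": 0, "dy": 0, "dz": 0, "grip": 1},
    {"rx": 0, "ry": 0, "rz": 0, "dx": 0, "dy": 0, "dz": 0, "grip": 1}
  ]
}}

```text
t: 9.95
tool_pos: [0.5283, 0.2552, 0.2383]
ee_rot: [0.0, 0.797, 0.604, -0.0]
contact_force: [0.1, -0.2, -0.6]
opening: 0.218
finger_force: 40.0
```

```bash
python3 - <<'E'
from h import *
rel([.528,.2535,.24]);p=np.array(get_state()["tool_pos"]);f=p-[0,0,.1045];S=[]
for c in("side","top"):
    im=snapshot(c)
    S.append(crop(im,c,[circ(.528,.2535,.124,.027),circ(*f,.01)],[.528,.25,.14],30,6))
cv2.imwrite("pics/m2.png",np.hstack(S)[:,:,::-1])
E
```

```text
t 9.95 pos [0.5283 0.2552 0.2383] shift cm tool [-0.18  0.01 -0.17] yaw of y -15.64 tilt [-1.e-04 -2.e-04 -1.e+00]
```

View pics/m2.png

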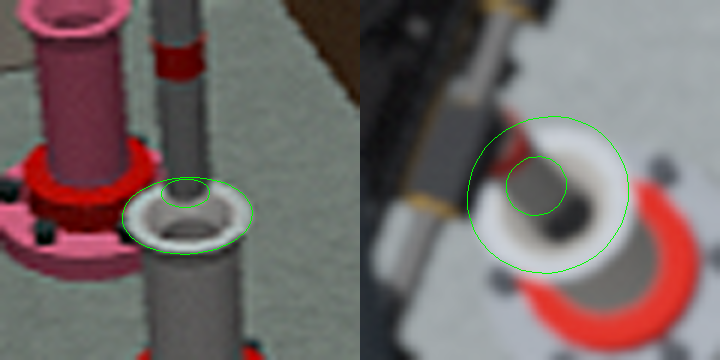

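The tube foot is inside the flare outline in both views. The top view suggests moving about 3 mm toward -y. I'm entering the flare with that correction and watching the side forces.

Emit:
{"name": "apply_moves", "arguments": {
  "plan": [
    {"rx": 0, "ry": 0, "rz": 0, "dx": -0.25, "dy": -0.05, "dz": 0.2, "grip": 1},
    {"rx": 0, "ry": 0, "rz": 0, "dx": 0, "dy": 0, "dz": 0.4, "grip": 1},
    {"rx": 0, "ry": 0, "rz": 0, "dx": 0, "dy": 0, "dz": 0.4, "grip": 1},
    {"rx": 0, "ry": 0, "rz": 0, "dx": 0, "dy": 0, "dz": 0.4, "grip": 1},
    {"rx": 0, "ry": 0, "rz": 0, "dx": 0, "dy": 0, "dz": 0.4, "grip": 1},
    {"rx": 0, "ry": 0, "rz": 0, "dx": 0, "dy": 0, "dz": 0.4, "grip": 1},
    {"rx": 0, "ry": 0, "rz": 0, "dx": 0, "dy": 0, "dz": 0.4, "grip": 1},
    {"rx": 0, "ry": 0, "rz": 0, "dx": 0, "dy": 0, "dz": 0.4, "grip": 1},
    {"rx": 0, "ry": 0, "rz": 0, "dx": 0, "dy": 0, "dz": 0, "grip": 1}
  ]
}}

```text
t: 10.95
tool_pos: [0.5268, 0.2528, 0.2078]
ee_rot: [-0.0, 0.797, 0.604, -0.001]
contact_force: [0.6, 0.5, -1.8]
opening: 0.22
finger_force: 40.0
```

Emit:
{"name": "apply_moves", "arguments": {
  "plan": [
    {"rx": 0, "ry": 0, "rz": 0, "dx": 0, "dy": 0, "dz": 0.3, "grip": 1},
    {"rx": 0, "ry": 0, "rz": 0, "dx": 0, "dy": 0, "dz": 0.3, "grip": 1},
    {"rx": 0, "ry": 0, "rz": 0, "dx": 0, "dy": 0, "dz": 0.3, "grip": 1},
    {"rx": 0, "ry": 0, "rz": 0, "dx": 0, "dy": 0, "dz": 0.3, "grip": 1},
    {"rx": 0, "ry": 0, "rz": 0, "dx": 0, "dy": 0, "dz": 0.3, "grip": 1},
    {"rx": 0, "ry": 0, "rz": 0, "dx": 0, "dy": 0, "dz": 0, "grip": 1}
  ]
}}

```text
t: 11.55
tool_pos: [0.5272, 0.253, 0.1938]
ee_rot: [-0.0, 0.797, 0.604, 0.0]
contact_force: [-0.3, -0.9, 1.0]
opening: 0.219
finger_force: 40.0
```

Emit:
{"name": "apply_moves", "arguments": {
  "plan": [
    {"rx": 0, "ry": 0, "rz": 0, "dx": 0, "dy": 0, "dz": 0.3, "grip": 1},
    {"rx": 0, "ry": 0, "rz": 0, "dx": 0, "dy": 0, "dz": 0.3, "grip": 1},
    {"rx": 0, "ry": 0, "rz": 0, "dx": 0, "dy": 0, "dz": 0.3, "grip": 1},
    {"rx": 0, "ry": 0, "rz": 0, "dx": 0, "dy": 0, "dz": 0.3, "grip": 1},
    {"rx": 0, "ry": 0, "rz": 0, "dx": 0, "dy": 0, "dz": 0.3, "grip": 1},
    {"rx": 0, "ry": 0, "rz": 0, "dx": 0, "dy": 0, "dz": 0.3, "grip": 1},
    {"rx": 0, "ry": 0, "rz": 0, "dx": 0, "dy": 0, "dz": 0.3, "grip": 1},
    {"rx": 0, "ry": 0, "rz": 0, "dx": 0, "dy": 0, "dz": 0.3, "grip": 1},
    {"rx": 0, "ry": 0, "rz": 0, "dx": 0, "dy": 0, "dz": 0, "grip": 1},
    {"rx": 0, "ry": 0, "rz": 0, "dx": 0, "dy": 0, "dz": 0, "grip": 1}
  ]
}}

```text
t: 12.55
tool_pos: [0.5272, 0.253, 0.1695]
ee_rot: [-0.0, 0.797, 0.604, 0.0]
contact_force: [-0.9, 0.7, 2.1]
opening: 0.219
finger_force: 40.0
```

```bash
python3 - <<'E'
from h import *
rel([.527,.253,.1685]);p=np.array(get_state()["tool_pos"]);f=p-[0,0,.1045]
im=snapshot("side");print([(np.round(m["point"],3).tolist(),m["score"]) for m in mark_of("red_tube","side")])
cv2.imwrite("pics/m3.png",crop(im,"side",[circ(.527,.253,.124,.027),circ(*f[:2],f[2]+.06,.01),circ(*f[:2],f[2]+.075,.01)],[.527,.25,.14],26,11)[:,:,::-1])
E
```

```text
t 12.55 pos [0.5272 0.253  0.1695] shift cm tool [-0.01 -0.02  0.1 ] yaw of y -15.64 tilt [ 2.e-04  2.e-04 -1.e+00]
[]
```

View pics/m3.png

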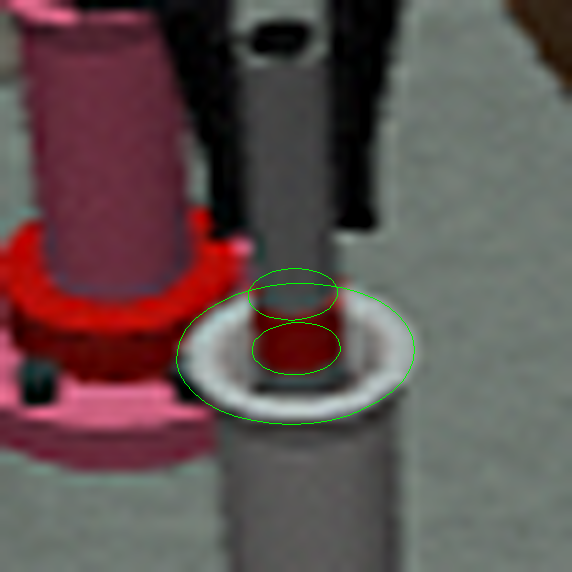

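The band's lower edge is at crop y≈378 at the front, against a predicted 375. That puts it level with the rim to about 1 mm, so I'm releasing and retreating.

Emit:
{"name": "apply_moves", "arguments": {
  "plan": [
    {"rx": 0, "ry": 0, "rz": 0, "dx": 0, "dy": 0, "dz": 0, "grip": 3},
    {"rx": 0, "ry": 0, "rz": 0, "dx": 0, "dy": 0, "dz": 0, "grip": 5},
    {"rx": 0, "ry": 0, "rz": 0, "dx": 0, "dy": 0, "dz": 0, "grip": 7},
    {"rx": 0, "ry": 0, "rz": 0, "dx": 0, "dy": 0, "dz": 0, "grip": 7},
    {"rx": 0, "ry": 0, "rz": 0, "dx": 0, "dy": 0, "dz": 0, "grip": 7},
    {"rx": 0, "ry": 0, "rz": 0, "dx": 0, "dy": 0, "dz": 0, "grip": 7},
    {"rx": 0, "ry": 0, "rz": 0, "dx": 0, "dy": 0, "dz": 0, "grip": 7},
    {"rx": 0, "ry": 0, "rz": 0, "dx": 0, "dy": 0, "dz": 0, "grip": 7}
  ]
}}

```text
t: 13.45
tool_pos: [0.5271, 0.253, 0.1695]
ee_rot: [-0.0, 0.797, 0.604, 0.0]
contact_force: [0.6, 0.4, -0.1]
opening: 0.791
finger_force: 0.0
```

Emit:
{"name": "apply_moves", "arguments": {
  "plan": [
    {"rx": 0, "ry": 0, "rz": 0, "dx": 0, "dy": 0, "dz": -1, "grip": 7},
    {"rx": 0, "ry": 0, "rz": 0, "dx": 0, "dy": 0, "dz": -1, "grip": 7},
    {"rx": 0, "ry": 0, "rz": 0, "dx": 0, "dy": 0, "dz": -2, "grip": 7},
    {"rx": 0, "ry": 0, "rz": 0, "dx": 0, "dy": 0, "dz": -2, "grip": 7},
    {"rx": 0, "ry": 0, "rz": 0, "dx": 0, "dy": 0, "dz": -2, "grip": 7},
    {"rx": 0, "ry": 0, "rz": 0, "dx": 0, "dy": 0, "dz": -2, "grip": 7},
    {"rx": 0, "ry": 0, "rz": 0, "dx": 0, "dy": 0, "dz": -2, "grip": 7},
    {"rx": 0, "ry": 0, "rz": 0, "dx": 0, "dy": 0, "dz": 0, "grip": 7},
    {"rx": 0, "ry": 0, "rz": 0, "dx": 0, "dy": 0, "dz": 0, "grip": 7}
  ]
}}

```text
t: 14.35
tool_pos: [0.5272, 0.2529, 0.2902]
ee_rot: [-0.0, 0.797, 0.604, 0.001]
contact_force: [0.3, -0.4, 0.4]
opening: 0.804
finger_force: 0.0
```

```bash
python3 - <<'E'
from h import *
print(get_state()["opening"],get_state()["tool_pos"])
im=snapshot("side");print([(np.round(m["point"],3).tolist(),m["score"]) for m in mark_of("red_tube","side")])
cv2.imwrite("pics/m4.png",crop(im,"side",[circ(.527,.253,.124,.01),circ(.527,.253,.139,.01),circ(.527,.253,.204,.01)],[.527,.25,.16],30,9)[:,:,::-1])
E
```

```text
0.8043195520616315 [0.52721285 0.2529325  0.29021743]
[([0.505, -0.153, 0.006], 0.48)]
```

View pics/m4.png

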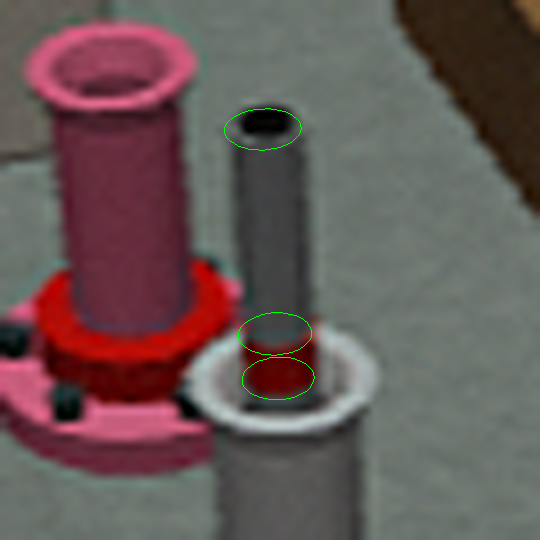

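The tube stands free and upright. Its top is at crop (267,122) and the band's lower edge meets the 60 mm mark circle, with the gripper clear. I'm handing the job in.

```bash
python3 -c "
from station import *
print(job_done())"
```

```text
the job is handed in; nothing more can be done
None
```

The red-banded tube stands released and upright in the red-collared gland, with its band's lower edge level with the rim to within about 1–2 mm in the last picture; the job is handed in (the station gave no verdict), and I did not touch the blue- and yellow-banded tubes.

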